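# Eject a customer pager from the charging dock and present its code to the counter scanner

### The arm

A 6-joint arm with a two-finger parallel gripper is mounted at the origin on a cart in front of the work surface, level with it; the furniture and walls round the work are solid. World frame = base frame: x ahead of the robot, y to its left, z up, the work surface at z = 0. Lengths are in mm, angles in rad, forces in N, time in s.
With the tool pointing down it reaches from about 350 to 875 mm from the base axis. Payload 4.2 kg.
Tool frame: the origin (TCP) lies midway between the tips of the shut fingers; the grasp point (between the pads) lies 19 mm behind it (arm.hold_point_z is the distance from the TCP to the grasp point, in mm); z points along the fingers, y is the line along which they close (so a half turn about z gives the same grasp; the last joint's range is limited). The gripper opens to 85 mm and grips with 20 to 120 N. Pads are 22 mm wide; open, the fingers measure 114 mm over their backs; the gripper's body (76 mm by 85 mm) begins 54 mm behind the grasp point. The pads swing forward as they close: fully open they stand 13 mm farther back than shut.
Start: joints at [-0.912, 0.385, 0.008, 0, -1.194, -0.259], TCP at [243.284, -575.684, 231.312] pointing down, gripper open.
Joint ranges: [-3.14, 3.14], [-1.21, 2.06], [-1.07, 1.41], [-3.16, 2.05], [-2.99, -0.16], [-3.1, 3.1]. Speed limits (rad/s): [2.79, 2.79, 3.14, 3.14, 3.14, 3.14].

### API

Orientations are given as a unit quaternion [x, y, z, w].
In Python, from bench import arm, vision gives the robot as it stands. The module is installed in compiled form; this text tells all that it offers.
- The arm moves only by the tool servo_tool, never from a script. Its argument "plan" is a list of rows, each a list of 7 numbers: the shift along the world's x, y, z each as a share of 300 mm, from -1 to 1, then the turn, a rotation vector about the world's x, y, z each as a share of 2 rad, from -1 to 1, then the opening, from 0 (shut) to 1 (fully open). A call has 1 to 20 rows; each row shifts and turns the commanded pose from where the row before left it; what a row does not reach is not made up. A row lasts 1/8 s, in which the tool goes at most 62.5 mm and 10.7 degrees, less where a joint would pass 70% of its speed; a pose out of reach is approached as far as the arm can. A call with a number of a shift or a turn outside -1 to 1 is refused whole. A call with a gripper value outside its range is refused whole. The fingers move at their own pace and stop on an object; the grip force is fixed at half the most. Time passes only in rows, so rows that do not move let the fingers close. It gives the time, the measured TCP pose, the force, the opening and the grip force at its end, in the units of the state.
- arm.read_state(): the state, without advancing time (a new reading comes with each control period).
- vision.get_image(name): name is "side" or "top"; returns a dict with "image" (384x512x3 uint8, red, green, blue), "z_map" (384x512 float32, mm along the optical axis (not along the pixel's ray), 0 where there is no reading), "K" (3x3 intrinsics, pixels), "D" ([k1, k2, p1, p2, k3] as OpenCV has them; the pictures are not rectified), "world_to_cam" (4x4, takes a point from world to camera coordinates). Camera axes: x right, y down, z forward; pixel columns grow to the right and rows downward; lengths in mm; the calibration is good to about 2 mm. A picture is of the moment at which its call begins.
- arm.job_done(): hands the job in; it is judged then, once.
The state is a dict: "clock": time; "joints": joint angles; "joint_vel": joint speeds; "joint_efforts": joint torques, N m; "position": TCP position; "ee_rot": TCP orientation; "contact_force": force on the tool from outside, world axes, zero at the start; "wrist_torque": the same for the moment, N m; "gripper_width": finger opening in mm; "grasp_force": force on a finger pad.
Only numpy, scipy, OpenCV 4.12 (cv2) and the standard library are available. Lean on these libraries where they do the work, as an engineer would, in place of code of your own. Each camera call takes 0.05 s, during which the arm holds its last target. There are 200 camera calls.

### The job

A customer is waiting outside, so get the pager with the wire lanyard eye ready: push the thumb slide of its bay on the charging dock all the way forward so that the pager slides out, then take it and hold it up in the air in front of the counter scanner, upright, with its code label squarely facing the middle of the scanner window about 12 cm away. Do not pull it out of the bay before the slide has pushed it, and leave the two plain pagers, the bell and the price card alone. The program finishes while still holding the pager there, quite still, so that the scanner can read it.

Things in the scene. Friction and masses are not known exactly. Their poses are not given: they have to be found in the camera images.
- dock: Grey charging dock on a black base, fixed, x -86 to +62, 148 mm wide (y), 66 mm high. Origin under it; +x to its back, open front at -x. Three roofed bays at y = +48, 0, -48 mm, 19 mm wide, floor 10 mm, roof underside 60 mm up, open only at the front face x = -38 mm; before it an apron 9 mm high runs to x = -86 mm and carries an ejected pager. On the roof (66 mm) each bay has a thumb tab.
- pager: Wanted pager: white slab 84 long (x), 16 thick (y), 46 mm high (z), about 0.09 kg, on its long edge in any one bay. Origin: centre of underside; -x is its nose, toward the dock's front, with a steel wire eye 16 mm long, 6 thick, 28 high. At rest at dock x = -2 mm the slab stands 6 mm (eye 22) out of the bay; ejected at x = -35 mm, 39 mm of slab is free. Code label on the +y face, rear half.
- code (a point): Centre of the pager's square code label, a 30 mm white paper square with a black pattern on the pager's +y face; at x = +18, y = +8, z = +23 mm in the pager's frame. The label looks along the pager's +y.
- code_aim (a point): Point in the air 120 mm straight out of the label (x = +18, y = +128, z = +23 mm in the pager's frame). It lies on the scanner's window when the pager is presented properly.
- scanner: Black hands-free counter scanner on the raised rear tier of the table (tier 55 mm above the counter), fixed: round foot of 84 mm diameter, neck, head 46 mm deep (x), 66 mm wide, 72 mm high (74 to 146 mm above its foot). Origin under the foot; its window looks along its own -x, roughly toward the robot; z up.
- window (a point): Centre of the scanner's window, on the head's front face, 110 mm above the foot and 30 mm in front of the origin. Axes as the scanner's: the window looks along -x.
- pager_plain_a: A plain pager, the same slab without a wire eye, in another bay; origin and axes as for the pager. Leave it.
- pager_plain_b: The other plain pager. Leave it.
- call_bell: Counter bell, 76 mm across, 56 mm high, loose on the rear tier. Origin: centre of its underside. Leave it.
- card_f0: Price card standing in a wooden foot, 28 x 58 x 82 mm, loose on the counter in front of the bread tray. Origin: centre of its underside. Leave it.
- tab_left (a point): Middle of the back (+x) face of the left bay's thumb tab, where it is pushed; moves with the slide, at rest dock x = +49, z = 77 mm. The tab is an upright black plate 24 mm wide (y), 8 thick (x), on the dock's roof (z 68 to 87 mm); the roof behind it is free for 13 mm, then open air.
- tab_middle (a point): Middle of the back (+x) face of the middle bay's thumb tab, where it is pushed; moves with the slide, at rest dock x = +49, z = 77 mm. The tab is an upright black plate 24 mm wide (y), 8 thick (x), on the dock's roof (z 68 to 87 mm); the roof behind it is free for 13 mm, then open air.
- tab_right (a point): Middle of the back (+x) face of the right bay's thumb tab, where it is pushed; moves with the slide, at rest dock x = +49, z = 77 mm. The tab is an upright black plate 24 mm wide (y), 8 thick (x), on the dock's roof (z 68 to 87 mm); the roof behind it is free for 13 mm, then open air.
- ejector_left (a joint): Ejector slide of the left bay (dock y = +48 mm), straight behind its pager: 0 at rest, grows as the tab is pushed toward the dock's front (-x), stop at 0.034 m. Spring: 2.7 N at rest, 5.8 N at the stop. Its pusher meets the pager after about 1 mm and carries it 33 mm out; let go, the slide springs back and the pager stays out.
- ejector_middle (a joint): Ejector slide of the middle bay (dock y = 0 mm), straight behind its pager: 0 at rest, grows as the tab is pushed toward the dock's front (-x), stop at 0.034 m. Spring: 2.7 N at rest, 5.8 N at the stop. Its pusher meets the pager after about 1 mm and carries it 33 mm out; let go, the slide springs back and the pager stays out.
- ejector_right (a joint): Ejector slide of the right bay (dock y = -48 mm), straight behind its pager: 0 at rest, grows as the tab is pushed toward the dock's front (-x), stop at 0.034 m. Spring: 2.7 N at rest, 5.8 N at the stop. Its pusher meets the pager after about 1 mm and carries it 33 mm out; let go, the slide springs back and the pager stays out.

How it is judged:
By the outcome, as a careful person would: the job done as asked, in the order asked, and still so for the second after the job is handed in, while the arm keeps its last pose, push and grip.
It also fails if it takes over 54 s, if anything falls off the work surface, if the arm or the gripper's body presses on something with over 40 N, if the wrist force passes 120 N, or if a joint passes its speed limit or range.

## Working session

There is one attempt and no reset: what is moved stays moved. The work goes in short steps, Python scripts to look and compute and a tool call to move; the robot and the scene stay as the last step left them, time stands still between calls to the robot, and variables do not carry over. Pictures are saved under pics/ and viewed, at most 10 in all, crops included, and the job is handed in when it is done.

Besides the shell and the picture viewer there is one more tool, called after "Call:" as a command line: name --pt "numbers of a row" for each row, then --argument value for the rest. servo_tool: Moves the arm, as the interface text tells. Its arguments: {"type":"object","properties":{"plan":{"type":"array"}},"required":["plan"]}

```bash
mkdir -p pics; python3 - <<'E'
from bench import arm, vision
import cv2,numpy as np,pickle
for n in("side","top"):
    d=vision.get_image(n); pickle.dump(d,open(n+"0.pkl","wb"))
    cv2.imwrite(f"pics/{n}0.png",cv2.resize(d["image"][:,:,::-1],(768,576),interpolation=cv2.INTER_CUBIC))
    T=np.linalg.inv(d["world_to_cam"]);print(n,T[:3].round(2).tolist(),d["K"].tolist(),d["D"])
s=arm.read_state();print(s,arm.hold_point_z)
E
```

```text
side [[-0.94, -0.13, 0.32, 230.2], [-0.34, 0.35, -0.87, 1045.75], [0.0, -0.93, -0.37, 545.07]] [[414.5557206345111, 0.0, 260.8191415195301], [0.0, 414.5557206345111, 189.07207517973345], [0.0, 0.0, 1.0]] [-0.04776224  0.          0.          0.          0.        ]
top [[-0.01, -0.99, 0.16, 344.55], [-1.0, 0.01, 0.01, 11.41], [-0.01, -0.16, -0.99, 1627.45]] [[461.5955038176544, 0.0, 260.52009437274256], [0.0, 461.5955038176544, 191.6320689025571], [0.0, 0.0, 1.0]] [-0.006719  0.        0.        0.        0.      ]
{'clock': 0.1, 'joints': array([-9.12369706e-01,  3.85484161e-01,  6.76381790e-03, -4.14211030e-04,
       -1.19400366e+00, -2.58596271e-01]), 'joint_vel': array([ 8.66932967e-07, -4.66450348e-04,  3.91791326e-03,  3.17859015e-03,
       -9.08255858e-04,  1.72362380e-03]), 'joint_efforts': array([-4.63187898e-04, -3.93319809e+01,  1.88929796e+01,  4.19797227e+00,
       -2.59522974e-03,  8.54169940e-06]), 'position': array([ 243.09545215, -575.22236513,  230.33186114]), 'ee_rot': array([-1.98511233e-01,  9.80098120e-01,  9.49489202e-04, -2.53987348e-04]), 'contact_force': array([ 0.151064  ,  0.52787893, -0.74503753]), 'wrist_torque': array([-0.02919173, -0.00375398,  0.01147587]), 'grasp_force': 0.0, 'gripper_width': 85.33857396201896} 18.700000000000003
```

View pics/side0.png

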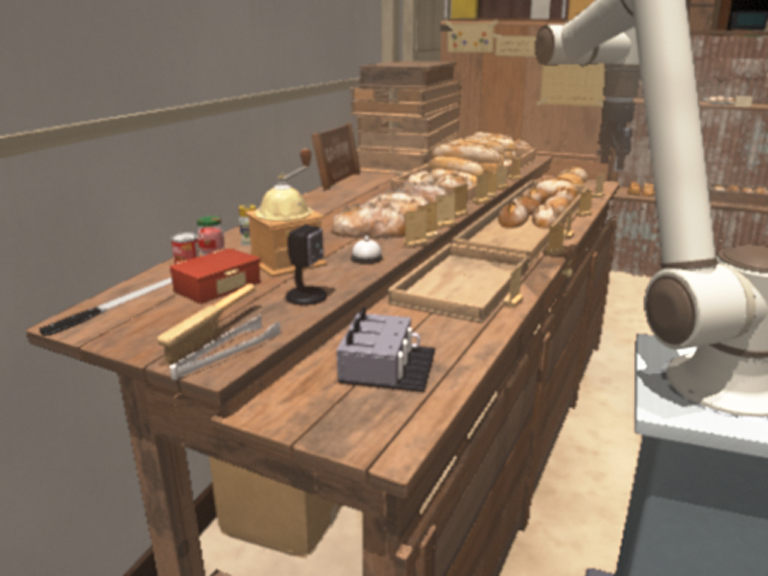

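View pics/top0.png

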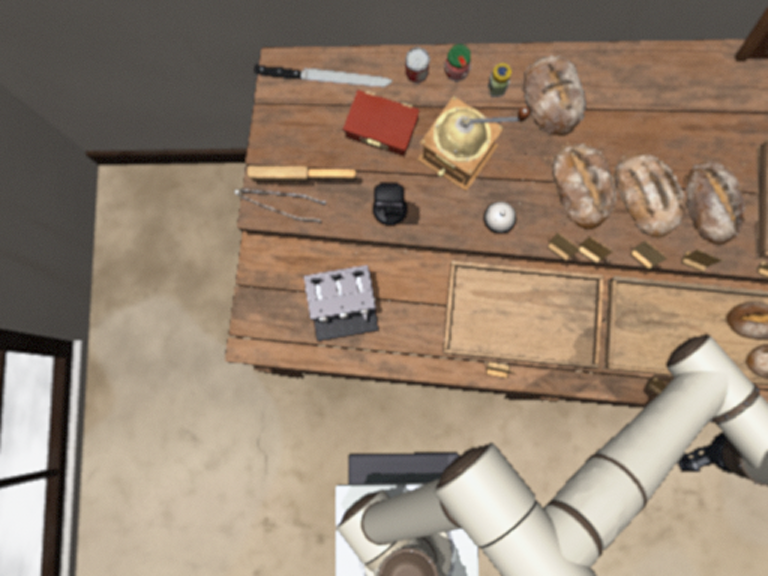

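Side view: dock at about (380,350), scanner (305,260) and bell (367,250). Top view: dock at (340,300), its front apron at the bottom (345,325), scanner (390,203), bell (500,216), card (497,369). Next: enlarged crops.

```bash
cat > h.py <<'E'
import numpy as np,cv2,pickle
def load(n): return pickle.load(open(n+".pkl","rb"))
def cloud(d):
    v,u=np.mgrid[0:384,0:512]
    p=cv2.undistortPoints(np.stack([u,v],-1).reshape(-1,1,2).astype(float),d["K"],d["D"]).reshape(384,512,2)
    z=d["z_map"].astype(float); c=np.dstack([p*z[...,None],z,np.ones_like(z)])
    w=c@np.linalg.inv(d["world_to_cam"]).T; w=w[...,:3]; w[z<=0]=np.nan; return w
def ray(d,uv):
    uv=np.asarray(uv,float).reshape(-1,1,2)
    p=cv2.undistortPoints(uv,d["K"],d["D"]).reshape(-1,2)
    T=np.linalg.inv(d["world_to_cam"]); return T[:3,3],np.c_[p,np.ones(len(p))]@T[:3,:3].T
def onplane(d,uv,z):
    o,r=ray(d,uv); return o+r*((z-o[2])/r[:,2])[:,None]
def proj(d,P):
    P=np.atleast_2d(P).astype(float); W=d["world_to_cam"]
    return cv2.projectPoints(P,cv2.Rodrigues(W[:3,:3])[0],W[:3,3],d["K"],d["D"])[0].reshape(-1,2)
def tri(ds,uvs):
    A=np.zeros((3,3));b=np.zeros(3)
    for d,uv in zip(ds,uvs):
        o,r=ray(d,uv);r=r[0]/np.linalg.norm(r[0]);M=np.eye(3)-np.outer(r,r);A+=M;b+=M@o
    return np.linalg.solve(A,b)
E
python3 - <<'E'
from h import *
s,t=load("side0"),load("top0")
a=cv2.resize(s["image"][200:264,215:300,::-1],(510,384),interpolation=cv2.INTER_CUBIC)
b=cv2.resize(t["image"][170:230,195:260,::-1],(416,384),interpolation=cv2.INTER_CUBIC)
im=np.zeros((384,930,3),np.uint8);im[:,:510]=a;im[:,512:928]=b
cv2.imwrite("pics/crop0.png",cv2.resize(im,(790,326),interpolation=cv2.INTER_AREA))
for d,r in((t,(170,230,195,260)),(t,(118,154,245,275))):
    w=cloud(d)[r[0]:r[1],r[2]:r[3]]
    for row in w[::4]: print(' '.join(f"{p[2]:.0f}" if np.isfinite(p[2]) else '-' for p in row[::3]))
    print()
E
```

```text
-8 -0 -2 -2 -6 -2 -6 -4 -1 -6 5 -2 2 - 12 1 -5 -3 -10 -0 -5 -1
4 -5 -1 -4 -7 -5 2 1 -10 -5 1 3 -1 3 2 5 -4 -2 -5 2 -7 -3
2 -7 -2 2 -1 -7 5 -5 1 -3 5 1 1 64 58 62 64 -4 1 -5 -4 1
-2 -4 -1 2 -3 -1 67 66 64 67 69 67 66 63 89 79 73 -3 -4 -6 -1 -2
-3 -1 -5 61 81 87 86 68 62 66 56 61 62 63 57 63 70 54 1 -3 -0 8
-4 -6 3 63 61 51 64 65 74 56 56 66 70 66 64 56 62 69 -2 6 -0 3
-5 -752 -14 70 65 61 62 64 71 68 55 61 67 68 64 62 70 64 7 -5 -0 3
-2 9 1 -4 60 67 57 65 65 74 65 74 65 64 66 62 74 60 -2 -8 4 1
1 -1 -5 -3 67 66 65 70 68 58 63 62 65 62 63 66 69 66 53 -9 2 -2
3 -1 2 2 60 64 65 67 70 65 64 68 69 65 63 65 51 42 28 2 3 11
-0 -0 -5 -1 66 63 61 69 57 44 26 59 29 4 9 6 50 8 8 -7 -4 -5
-9 -1 -1 -1 3 7 12 22 7 3 8 11 12 9 9 9 13 -2 9 -2 -8 -2
-5 6 4 -7 -7 15 8 8 4 9 10 6 8 1 7 5 7 13 7 1 5 3
1 2 -4 6 -9 -5 9 9 15 7 13 5 16 11 9 7 -2 6 -2 1 -4 4
-3 -1 8 3 5 -3 8 8 -3 -1 1 -7 -3 -5 -3 -0 -3 -2 2 7 3 -1

51 50 49 54 54 54 55 47 48 56
57 51 57 195 191 190 189 188 57 52
49 52 199 196 198 200 202 200 193 57
51 45 201 207 196 198 200 200 196 51
55 48 191 197 197 193 197 201 177 56
57 60 167 170 176 178 168 166 69 45
58 52 71 68 75 71 67 67 61 60
55 56 64 63 67 76 73 68 50 52
56 54 53 51 57 65 50 58 53 54
```

View pics/crop0.png

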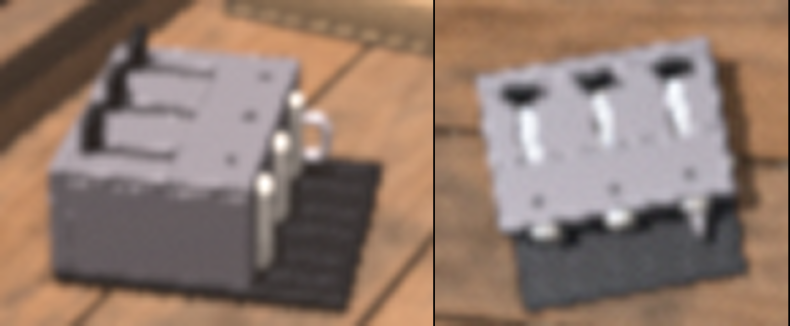

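Crop: the wire eye shows at side-crop (315,135) on the far bay and at top-crop (700,220) on the image-right bay, so it is the right bay (dock y = -48). Next I measure dock and scanner poses.

```bash
python3 - <<'E'
from h import *
s,t=load("side0"),load("top0")
def rep(nm,c):
    (cx,cy),(w,h),a=cv2.minAreaRect(c[:,:2].astype(np.float32)); m=c[:,:2]
    print(nm,"rect",round(cx,1),round(cy,1),round(w,1),round(h,1),round(a,2),"n",len(m))
im=t["image"].astype(int); hsv=cv2.cvtColor(t["image"],cv2.COLOR_RGB2HSV)
W=cloud(t)
# roof: grey, low saturation
g=((im.min(2)>95)&(hsv[...,1]<50)).astype(np.uint8); M=np.zeros_like(g);M[170:230,195:260]=g[170:230,195:260]
M=cv2.morphologyEx(M,cv2.MORPH_CLOSE,np.ones((5,5)))
cs=cv2.findContours(M,cv2.RETR_EXTERNAL,cv2.CHAIN_APPROX_NONE)[0]; c=max(cs,key=cv2.contourArea)
for r in range(174,222,3): print(r,''.join('#' if x else '.' for x in M[r,198:258]))
p=onplane(t,c.reshape(-1,2),66); rep("roof",p)
# centroid
N=np.zeros_like(g);cv2.drawContours(N,[c],-1,1,-1);v,u=np.nonzero(N);print("centroid",onplane(t,[[u.mean(),v.mean()]],66),"area mm2",len(u))
# scanner head: dark and high
k=((np.nan_to_num(W[...,2])>150)).astype(np.uint8);K=np.zeros_like(k);K[110:160,235:285]=k[110:160,235:285]
c2=max(cv2.findContours(K,cv2.RETR_EXTERNAL,cv2.CHAIN_APPROX_NONE)[0],key=cv2.contourArea)
rep("scanhead",onplane(t,c2.reshape(-1,2),201))
for r in range(115,158,2): print(r,' '.join(f"{int(x):3d}" for x in im[r,242:278].mean(1)))
a=cv2.resize(t["image"][112:158,238:282,::-1],(440,460),interpolation=cv2.INTER_CUBIC)
b=cv2.resize(s["image"][140:210,180:230,::-1],(329,460),interpolation=cv2.INTER_CUBIC)
o=np.hstack([a,b]); o=cv2.convertScaleAbs(o,alpha=2.0,beta=20)
cv2.imwrite("pics/scan0.png",o)
E
```

```text
174 ............................................................
177 ...........................................####.............
180 ........................########################............
183 .......##########################################...........
186 .....############################################...........
189 .....#############################################..........
192 .....#############################################..........
195 ......#############################################.........
198 ......##############################################........
201 .......#############################################........
204 ........############################################........
207 ........#######################################.............
210 ........#########################...........###.............
213 ...............#####.........................#..............
216 ............................................................
219 ............................................................
roof rect 572.6 142.7 124.7 153.3 8.8 n 148
centroid [[581.0
[... 2651 characters left out ...]
 114 110  96  77  62  53  36  32  30  30  33  33  38  57  65  72  80  79  81  78  78  78  78  79  75  78  77
151 121 121 120 119 120 119 115 113 114 119 120 118 114 111 104  98  96  94  95 100  97 101 109 114 116 117 119 118 120 118 120 115 118 119 120 121
153 122 121 122 120 120 117 115 115 114 113 114 114 111 113 114 115 115 118 117 116 116 113 110 113 113 116 113 113 115 114 114 112 115 119 121 116
155 121 119 119 121 119 118 114 111 111 112 115 112 110 111 112 113 118 115 118 117 114 114 113 114 115 112 111 109 108 113 112 112 112 114 115 116
157 122 121 121 120 120 122 120 118 118 123 122 119 119 117 115 112 114 110 111 113 113 113 113 111 112 109 107 107 106 106 104 104 102 101 104 107
```

View pics/scan0.png

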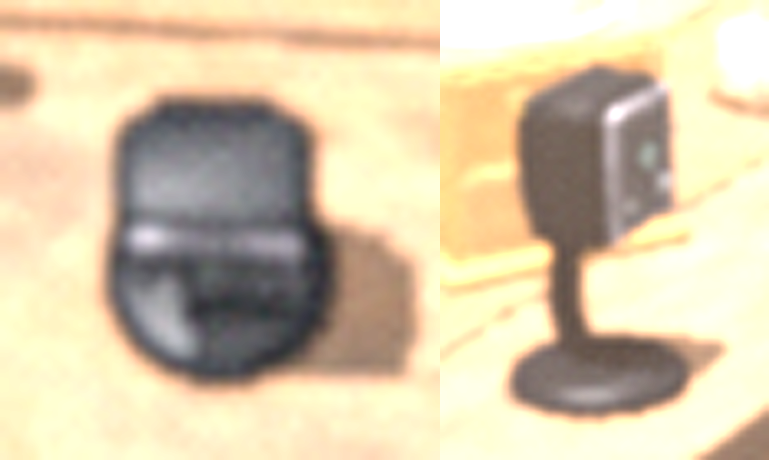

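The scanner head's bezel runs nearly level in the top crop (130,236)–(300,243), and the window looks toward the robot. Now averaged images and sub-pixel line fits.

```bash
python3 - <<'E'
from bench import vision
from h import *
D={}
for n in("side","top"):
    L=[vision.get_image(n) for _ in range(12)]
    d=dict(L[0]); d["f"]=np.mean([l["image"].astype(float) for l in L],0)
    z=np.stack([l["z_map"] for l in L]);z=np.where(z>0,z,np.nan);d["z_map"]=np.nan_to_num(np.nanmedian(z,0)) 
    d["nstd"]=np.nanmedian(np.nanstd(z,0)); print(n,"depth std",d["nstd"])
    d["image"]=d["f"].round().astype(np.uint8);pickle.dump(d,open(n+"1.pkl","wb"));D[n]=d
s,t=D["side"],D["top"]
ch=t["f"][...,0]-t["f"][...,2]
def cross(v,lo):  # first subpixel crossing below 'lo'
    i=np.nonzero((v[:-1]>=lo)&(v[1:]<lo))[0]
    return None if len(i)==0 else i[0]+(v[i[0]]-lo)/(v[i[0]]-v[i[0]+1])
def line(P,nm):
    P=np.array(P);vx,vy,x,y=cv2.fitLine(P.astype(np.float32),cv2.DIST_HUBER,0,.01,.01).ravel()
    r=np.abs((P[:,0]-x)*vy-(P[:,1]-y)*vx);print(nm,"dir",round(np.degrees(np.arctan2(vy,vx)),2),"pt",round(x,1),round(y,1),"res",r.mean().round(2),len(P));return (x,y,vx,vy)
print("chroma",ch[190,196:262:2].round(0),ch[174:226:2,230].round(0))
L,R,B=[],[],[]
for r in range(184,208):
    c=cross(ch[r,196:230],18); 
    if c is not None:L.append(onplane(t,[[196+c,r]],66)[0,:2])
    c=cross(ch[r,262:225:-1],18)
    if c is not None:R.append(onplane(t,[[262-c,r]],66)[0,:2])
for u in range(207,244):
    c=cross(ch[170:195,u],18)
    if c is not None:B.append(onplane(t,[[u,170+c]],66)[0,:2])
A=[]
for u in range(212,248):
    c=cross(ch[236:205:-1,u],18)
    if c is not None:A.append(onplane(t,[[u,236-c]],9)[0,:2])
for P,n in((L,"left"),(R,"right"),(B,"back"),(A,"apron")): line(P,n)
# scanner bezel ridge
g=t["f"].mean(2); Z=[]
for u in range(252,268):
    col=g[130:140,u]; i=3+np.argmax(col[3:8]); 
    a,b,c=col[i-1],col[i],col[i+1]; Z.append([u,130+i+(a-c)/(2*(a-2*b+c))])
print(np.round(Z,1)[:,1]); line([onplane(t,[z],201)[0,:2] for z in Z],"bezel")
# side edges of head (top)
for nm,sl in(("hl",1),("hr",-1)):
    P=[]
    for r in range(125,133):
        c=cross(g[r,240:260] if sl>0 else g[r,280:258:-1],80)
        P.append(onplane(t,[[240+c if sl>0 else 280-c,r]],201)[0,:2])
    line(P,nm)
P=[]
for u in range(254,265):
    P.append(onplane(t,[[u,114+cross(g[114:126,u],75)]],201)[0,:2])
line(P,"hback")
# side-view depth, head
Ws=cloud(s); m=(np.abs(Ws[...,0]-770)<70)&(np.abs(Ws[...,1]-25)<60)&(Ws[...,2]>135)&(Ws[...,2]<200)
v,u=np.nonzero(m);print("side head px",len(u),u.min(),u.max(),v.min(),v.max())
for r in range(v.min(),v.max()+1,3): print(r,[tuple(Ws[r,c].round(0).astype(int)[:2]) for c in range(u.min(),u.max()+1,2) if m[r,c]])
E
```

```text
side depth std 2.5330896
top depth std 4.063141
chroma [ 59.  66.  72.  67.   2.  -4.  -4.  -5. -12.  -4.  -4.  -4.  -4.  -3.
  -7.  -8.  -5.  -4.  -4.  -4.  -3.  -9.  -7.  -3.  -3.  -4.  29.  43.
  72.  81.  81.  81.  82.] [71. 72. 55.  1. -4. -4. -4. -4. -4. -3. -4. -4. -4. -3. -4. -2. -4.  1.
  6.  1. -3. -2. -3. -4. -4. 24.]
left dir 8.74 pt 583.2 218.6 res 0.5 24
right dir 9.19 pt 583.9 66.8 res 0.5 24
back dir -81.07 pt 633.6 147.1 res 0.28 37
apron dir -80.56 pt 487.9 135.0 res 0.41 36
[135.2 135.2 135.2 135.2 135.4 135.6 135.7 135.8 135.8 135.8 135.7 135.8
 135.9 136.  136.1 136.1]
bezel dir 85.44 pt 750.9 29.7 res 0.24 16
hl dir -3.16 pt 774.8 59.2 res 0.37 8
hr dir -1.73 pt 773.7 -6.7 res 0.26 8
hback dir 88.4 pt 798.9 25.9 res 0.14 11
side head px 577 191 215 150 177
150 [(np.int64(796), np.int64(9)), (np.int64(789), np.int64(11))]
153 [(np.int64(800), np.int64(38)), (np.int64(791), np.int64(43)), (np.int64(785), np.int64(42)), (np.int64(781), np.int64(39)), (np.int64(775), np.int64(37)), (np.int64(770), np.int64(35)), (np.int64(766), np.int64(30)), (np.int64(762), np.int6
[... 2155 characters left out ...]
60), np.int64(58)), (np.int64(757), np.int64(52)), (np.int64(756), np.int64(41)), (np.int64(756), np.int64(30)), (np.int64(756), np.int64(18)), (np.int64(756), np.int64(4))]
174 [(np.int64(798), np.int64(61)), (np.int64(791), np.int64(62)), (np.int64(784), np.int64(63)), (np.int64(778), np.int64(63)), (np.int64(771), np.int64(63)), (np.int64(765), np.int64(62)), (np.int64(761), np.int64(57)), (np.int64(756), np.int64(54)), (np.int64(756), np.int64(43)), (np.int64(757), np.int64(28))]
177 [(np.int64(772), np.int64(62)), (np.int64(767), np.int64(59)), (np.int64(762), np.int64(57))]<stdin>:7: RuntimeWarning: All-NaN slice encountered
  var = nanvar(a, axis=axis, dtype=dtype, out=out, ddof=ddof,
```

```bash
cat >> h.py <<'E'
a=np.radians(9.0);O=np.array([572.9,141.0,0]);R=np.array([[np.cos(a),-np.sin(a),0],[np.sin(a),np.cos(a),0],[0,0,1]])
def dock(P): return (np.asarray(P)-O)@R
def world(P): return np.asarray(P)@R.T+O
E
python3 - <<'E'
from h import *
s,t=load("side1"),load("top1")
for n,d in(("side",s),("top",t)):
    q=dock(cloud(d)); x,y,z=q[...,0],q[...,1],q[...,2]
    roof=(x>-30)&(x<35)&(abs(y)<65)&(z>50)&(z<75);print(n,"roof z",np.median(z[roof]).round(1),roof.sum())
    tab=(z>74)&(z<95)&(x>20)&(x<70)&(abs(y)<75)
    for c in(48,0,-48):
        m=tab&(abs(y-c)<20);print(" tab",c,q[m].mean(0).round(1),m.sum())
    m=(y>66)&(y<82)&(x>-30)&(x<50)&(z>15)&(z<55);print(" left face y",np.median(y[m]).round(1),np.polyfit(x[m],y[m],1).round(3) if m.sum()>5 else 0)
    m=(x<-44)&(x>-80)&(abs(y)<70)&(z>3)&(z<20);print(" apron z",np.median(z[m]).round(1))
    m=(x>-75)&(x<-40)&(z>16)&(z<60)&(abs(y+48)<20);print(" eye",q[m].mean(0).round(1),m.sum())
# two-view tab tops: dark pixels over roof
def darkc(d,pred,r=7):
    u,v=proj(d,pred)[0].round().astype(int);g=d["f"].mean(2)[v-r:v+r+1,u-r:u+r+1];w=np.clip(75-g,0,None)
    vv,uu=np.mgrid[v-r:v+r+1,u-r:u+r+1];return (uu*w).sum()/w.sum(),(vv*w).sum()/w.sum()
for c in(48,0,-48):
    P=world([45,c,80]);uv=[darkc(s,P,6),darkc(t,P,6)]
    print("tri tab",c,dock(tri((s,t),uv)).round(1),np.round(uv,1).tolist())
E
```

```text
side roof z 64.5 559
 tab 48 [49.7 57.6 81.8] 31
 tab 0 [49.7  9.3 81.5] 30
 tab -48 [ 49.7 -39.3  81.5] 25
 left face y 77.6 [2.000e-03 7.757e+01]
 apron z 8.5
 eye [-48.  -42.5  32.5] 26
top roof z 65.0 709
 tab 48 [44.6 48.5 84. ] 20
 tab 0 [44.7  1.1 84.5] 20
 tab -48 [ 44.8 -47.4  83.7] 19
 left face y nan 0
 apron z 9.2
 eye [-46.9 -46.6  44. ] 16
tri tab 48 [43.5 49.1 81.3] [[234.6, 222.6], [210.3, 187.3]]
tri tab 0 [45.1  0.1 79.7] [[238.6, 214.8], [224.5, 184.6]]
tri tab -48 [ 46.7 -46.5  81.5] [[241.4, 206.7], [238.1, 182.3]]
  return _methods._mean(a, axis=axis, dtype=dtype,
  ret = ret.dtype.type(ret / rcount)
```

Call:
servo_tool --pt "0 0 0.1 0 0 0.09 0" --pt "0.1 0.17 0 0 0 0.09 0" --pt "0.1 0.17 0 0 0 0.09 0" --pt "0.1 0.17 0 0 0 0.09 0" --pt "0.1 0.17 0 0 0 0.09 0" --pt "0.1 0.17 0 0 0 0.09 0" --pt "0.1 0.17 0 0 0 0.09 0" --pt "0.1 0.17 0 0 0 0.09 0" --pt "0.1 0.17 0 0 0 0.09 0" --pt "0.1 0.17 0 0 0 0.09 0" --pt "0.1 0.17 0 0 0 0.09 0" --pt "0.1 0.17 0 0 0 0.09 0" --pt "0.1 0.17 0 0 0 0.09 0" --pt "0.1 0.17 0 0 0 0.09 0" --pt "0.06 0.06 0 0 0 0.09 0" --pt "0 0 0 0 0 0.09 0" --pt "0 0 0 0 0 0.01 0"

```text
clock: 3.42
position: [651.3, 105.7, 260.9]
ee_rot: [0.997, 0.079, -0.0, 0.0]
contact_force: [0.2, -0.4, 0.7]
gripper_width: -0.2
grasp_force: 0.0
```

Call:
servo_tool --pt "0 0 -0.2 0 0 0 0" --pt "0 0 -0.2 0 0 0 0" --pt "0 0 -0.15 0 0 0 0" --pt "0 0 -0.07 0 0 0 0" --pt "0 0 0 0 0 0 0" --pt "-0.0264 -0.0042 0 0 0 0 0" --pt "-0.0264 -0.0042 0 0 0 0 0" --pt "-0.0264 -0.0042 0 0 0 0 0" --pt "0 0 0 0 0 0 0"

```text
clock: 4.55
position: [628.4, 101.7, 77.1]
ee_rot: [0.997, 0.079, 0.002, -0.0]
contact_force: [3.7, 0.4, 2.1]
gripper_width: 0.1
grasp_force: 2.0
```

Call:
servo_tool --pt "-0.0264 -0.0042 0 0 0 0 0" --pt "-0.0264 -0.0042 0 0 0 0 0" --pt "-0.02 -0.0032 0 0 0 0 0" --pt "0 0 0 0 0 0 0" --pt "0 0 0 0 0 0 0"

```text
clock: 5.18
position: [609.4, 98.8, 77.3]
ee_rot: [0.997, 0.08, 0.004, -0.001]
contact_force: [9.0, -1.2, -0.4]
gripper_width: -0.2
grasp_force: 4.0
```

Call:
servo_tool --pt "-0.01 -0.0016 0 0 0 0 0" --pt "-0.007 -0.0011 0 0 0 0 0" --pt "0 0 0 0 0 0 0" --pt "0 0 0 0 0 0 0"

```text
clock: 5.68
position: [609.0, 98.9, 77.7]
ee_rot: [0.997, 0.08, 0.01, -0.001]
contact_force: [18.8, -3.0, -6.7]
gripper_width: -0.1
grasp_force: 9.0
```

```bash
python3 - <<'E'
from bench import vision,arm
from h import *
im=[]
for n,(r0,r1,c0,c1) in(("side",(190,270,215,305)),("top",(165,235,190,270))):
    d=vision.get_image(n);im.append(cv2.resize(d["image"][r0:r1,c0:c1,::-1],(390,346),interpolation=cv2.INTER_CUBIC))
cv2.imwrite("pics/push1.png",np.hstack(im)); print(arm.read_state()["contact_force"],dock(arm.read_state()["position"]))
E
```

```text
[19.23578582 -3.31564154 -6.66689837] [ 29.06721239 -47.2623225   77.6949426 ]
```

View pics/push1.png

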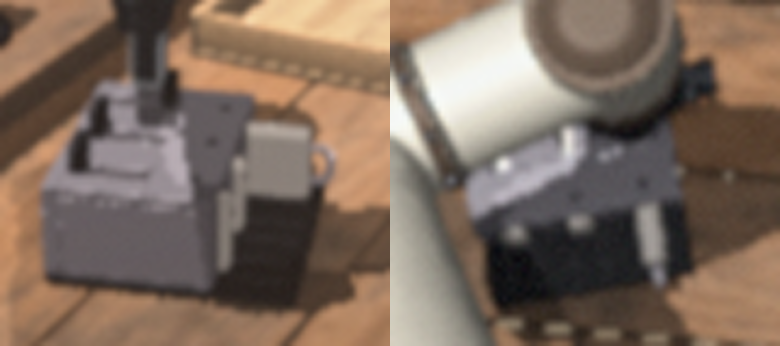

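The slide is at its stop (force climbs, no motion), and the pager stands out on the apron: side crop (280,160), top crop (650,230). Back off and measure it.

Call:
servo_tool --pt "0.03 0.005 0 0 0 0 0" --pt "0.06 0.0095 0 0 0 0 0" --pt "0.06 0.0095 0.01 0 0 0 0" --pt "0 0 0.15 0 0 0 0" --pt "0 0 0.15 0 0 0 0" --pt "0 0 0 0 0 0 0.5"

```text
clock: 6.52
position: [646.5, 105.0, 172.8]
ee_rot: [0.997, 0.079, 0.003, -0.001]
contact_force: [-1.0, -0.4, -0.4]
gripper_width: 16.8
grasp_force: 0.0
```

```bash
python3 - <<'E'
from bench import vision,arm
from h import *
for n in("side","top"):
    L=[vision.get_image(n) for _ in range(6)];d=dict(L[0]);d["f"]=np.mean([l["image"].astype(float) for l in L],0);d["image"]=d["f"].astype(np.uint8)
    z=np.stack([l["z_map"] for l in L]);d["z_map"]=np.nan_to_num(np.nanmedian(np.where(z>0,z,np.nan),0));pickle.dump(d,open(n+"2.pkl","wb"))
    q=dock(cloud(d));x,y,z=q[...,0],q[...,1],q[...,2]
    m=(x>-76)&(x<-42)&(abs(y+48)<18)&(z>48)&(z<62);print(n,"top face",q[m].mean(0).round(1),m.sum(),np.median(z[m]).round(1))
    m=(x>-72)&(x<-44)&(y>-48)&(y<-25)&(z>16)&(z<50)
    if m.sum()>8: print(n,"side face y",np.median(y[m]).round(1),np.polyfit(x[m],y[m],1).round(3),m.sum())
    if n=="top":
        v0=d["f"].min(2)
        for X in range(-74,-40,4):   # edges across the pager top on z=56
            Y=np.arange(-70,-24,.5);uv=proj(d,world(np.c_[np.full(len(Y),X),Y,np.full(len(Y),56)])).astype(np.float32)
            p=cv2.remap(v0.astype(np.float32),uv[:,0],uv[:,1],cv2.INTER_LINEAR).ravel();h=(p.max()+p.min())/2;k=Y[p>h];print(X,k.min(),k.max(),round(float(p.max())))
        X=np.arange(-100,-60,.5);uv=proj(d,world(np.c_[X,np.full(len(X),-47),np.full(len(X),56)])).astype(np.float32);print(cv2.remap(v0.astype(np.float32),uv[:,0],uv[:,1],cv2.INTER_LINEAR).ravel()[::3].round(0),X[::3])
s=arm.read_state();print(s["clock"],s["position"],dock(s["position"]),s["gripper_width"],s["contact_force"],s["joints"])
E
```

```text
side top face [-57.  -40.3  52.3] 46 53.1
side side face y -36.7 [  0.087 -31.856] 115
top top face [-59.5 -46.7  54.6] 45 54.6
-74 -54.0 -38.0 135
-70 -54.0 -38.0 148
-66 -54.5 -38.5 150
-62 -55.0 -38.5 151
-58 -55.0 -38.5 151
-54 -55.0 -38.0 150
-50 -54.5 -38.0 149
-46 -54.5 -38.5 149
-42 -54.5 -39.0 143
[ 53.  56.  60.  66.  72.  77.  82.  88.  92.  97.  99.  99. 101. 103.
 106. 116. 125. 133. 140. 145. 146. 147. 148. 148. 149. 149. 150.] [-100.   -98.5  -97.   -95.5  -94.   -92.5  -91.   -89.5  -88.   -86.5
  -85.   -83.5  -82.   -80.5  -79.   -77.5  -76.   -74.5  -73.   -71.5
  -70.   -68.5  -67.   -65.5  -64.   -62.5  -61. ]
7.125 [645.48173829 104.41467606 167.96248137] [ 65.96493107 -47.48918329 167.96248137] 42.40484653027072 [-0.54957196  0.30078541 -0.54701599] [ 4.07249164e-01  4.79837949e-01 -3.53223684e-03 -3.55926322e-05
 -1.08811053e+00  1.32173871e+00]<stdin>:5: RuntimeWarning: All-NaN slice encountered
```

Call:
servo_tool --pt "-0.2043 -0.0315 0 0 0 0 0.5" --pt "-0.2043 -0.0315 0 0 0 0 0.5" --pt "0 0 -0.17 0 0 0 0.5" --pt "0 0 -0.17 0 0 0 0.5" --pt "0 0 -0.1 0 0 0 0.5" --pt "0 0 -0.03 0 0 0 0.5" --pt "0 0 0 0 0 0 0.5"

```text
clock: 8.0
position: [523.4, 85.7, 27.5]
ee_rot: [0.997, 0.079, 0.0, 0.0]
contact_force: [-0.6, 0.7, 0.2]
gripper_width: 42.8
grasp_force: 0.0
```

```bash
python3 -c "
from h import *
from bench import arm
s=arm.read_state();print(dock(s['position']).round(1),s['contact_force'].round(1),s['gripper_width'])"
```

```text
[-57.5 -46.9  27.5] [-0.6  0.7  0.2] 42.770515467546154
```

Call:
servo_tool --pt "0 0 -0.023 0 0 0 0.5" --pt "0 0 0 0 0 0 0.5" --pt "0 0 0 0 0 0 0" --pt "0 0 0 0 0 0 0" --pt "0 0 0 0 0 0 0" --pt "0 0 0 0 0 0 0" --pt "0 0 0 0 0 0 0"

```text
clock: 8.88
position: [523.4, 85.7, 21.0]
ee_rot: [0.997, 0.079, 0.001, -0.0]
contact_force: [-0.9, 0.6, 4.8]
gripper_width: 15.4
grasp_force: 59.0
```

Call:
servo_tool --pt "0 0 0.005 0 0 0 0" --pt "-0.0395 -0.0063 0 0 0 0 0" --pt "-0.0395 -0.0063 0 0 0 0 0" --pt "0 0 0 0 0 0 0"

```text
clock: 9.38
position: [497.6, 81.3, 21.7]
ee_rot: [0.997, 0.079, -0.001, 0.0]
contact_force: [0.9, 0.9, -1.0]
gripper_width: 15.1
grasp_force: 58.3
```

Call:
servo_tool --pt "-0.0395 -0.0063 0 0 0 0 0" --pt "-0.0395 -0.0063 0 0 0 0 0" --pt "-0.0395 -0.0063 0 0 0 0 0" --pt "-0.0395 -0.0063 0 0 0 0 0" --pt "0 0 0 0 0 0 0" --pt "0 0 0.15 0 0 0 0" --pt "0 0 0.15 0 0 0 0" --pt "0 0 0.14 0 0 0 0" --pt "0 0 0 0 0 0 0"

```text
clock: 10.5
position: [454.5, 75.4, 157.5]
ee_rot: [0.997, 0.079, 0.004, -0.002]
contact_force: [-0.5, -0.5, -1.4]
gripper_width: 15.3
grasp_force: 58.6
```

```bash
python3 - <<'E'
from bench import vision,arm
from h import *
im=[]
for n,(r0,r1,c0,c1) in(("side",(150,270,215,335)),("top",(150,250,180,280))):
    d=vision.get_image(n);pickle.dump(d,open(n+"3.pkl","wb"));im.append(cv2.resize(d["image"][r0:r1,c0:c1,::-1],(390,390),interpolation=cv2.INTER_CUBIC))
cv2.imwrite("pics/lift.png",np.hstack(im)); print(arm.read_state()["contact_force"],arm.read_state()["position"])
E
```

```text
[ 0.37769078  0.12089654 -0.71114003] [451.80361263  74.24868796 153.94011726]
```

View pics/lift.png

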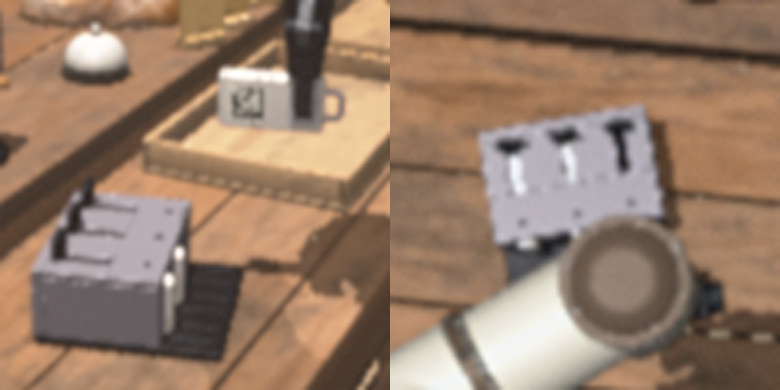

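The pager is held level with the label in view, side crop (247,100), and the slide has sprung back. Measure label relative to the tool.

```bash
python3 - <<'E'
from h import *
from bench import arm,vision
from scipy.spatial.transform import Rotation as Ro
s=arm.read_state();p=s["position"];print(p.round(1),s["ee_rot"].round(3))
L=[vision.get_image("side") for _ in range(6)];d=dict(L[0]);f=np.mean([l["image"].astype(float) for l in L],0)
z=np.stack([l["z_map"] for l in L]);d["z_map"]=np.nan_to_num(np.nanmedian(np.where(z>0,z,np.nan),0))
W=cloud(d);T=Ro.from_quat(s["ee_rot"]).as_matrix()
u,v=proj(d,p)[0].astype(int);print("tcp px",u,v)
q=(W-p)@R   # dock-axis offsets from TCP
m=(q[...,0]>-30)&(q[...,0]<75)&(abs(q[...,1])<25)&(q[...,2]>-25)&(q[...,2]<50)
print("pager ext x",np.percentile(q[m][:,0],[1,99]).round(1),"z",np.percentile(q[m][:,2],[1,99]).round(1),m.sum())
m2=m&(q[...,0]>15)&(q[...,0]<55)&(q[...,2]>-5)&(q[...,2]<28)
A=np.c_[q[m2][:,0],q[m2][:,2],np.ones(m2.sum())];c=np.linalg.lstsq(A,q[m2][:,1],rcond=None)[0];print("face y = ax+bz+c",c.round(3),m2.sum())
# bottom and top edges
bx=[];
for lo in range(18,58,4):
    k=m&(q[...,0]>=lo)&(q[...,0]<lo+4);bx.append((lo+2,q[k][:,2].min().round(1),q[k][:,2].max().round(1)))
print(bx)
g=f.mean(2);dk=m2&(g<110);w=np.clip(110-g[dk],0,None);print("label centre offs",(q[dk]*w[:,None]).sum(0)/w.sum(),dk.sum())
E
```

```text
[451.8  74.2 153.9] [ 0.997  0.079  0.    -0.   ]
tcp px 309 186
pager ext x [-27.5  68.5] z [-11.8  39.5] 615
face y = ax+bz+c [ 2.300e-02 -6.000e-03  8.715e+00] 183
[(20, np.float64(-10.2), np.float64(32.5)), (24, np.float64(-10.1), np.float64(32.4)), (28, np.float64(-10.6), np.float64(32.7)), (32, np.float64(-11.0), np.float64(32.4)), (36, np.float64(-11.9), np.float64(32.7)), (40, np.float64(-11.7), np.float64(32.9)), (44, np.float64(-11.8), np.float64(31.8)), (48, np.float64(-13.1), np.float64(32.8)), (52, np.float64(-13.7), np.float64(32.2)), (56, np.float64(-9.5), np.float64(32.3))]
label centre offs [43.22125648  9.96892154  2.78682736] 12<stdin>:6: RuntimeWarning: All-NaN slice encountered
```

Call:
servo_tool --pt "0.049 0 0 0 0 -0.074 0" --pt "0.049 0 0 0 0 -0.074 0" --pt "0.049 0 0 0 0 -0.074 0" --pt "0.049 0 0 0 0 -0.074 0" --pt "0.049 0 0 0 0 -0.074 0" --pt "0.049 0 0 0 0 -0.074 0" --pt "0.049 0 0 0 0 -0.074 0" --pt "0.049 0 0 0 0 -0.074 0" --pt "0.049 0 0 0 0 -0.074 0" --pt "0.049 0 0 0 0 -0.074 0" --pt "0.049 0 0 0 0 -0.074 0" --pt "0.049 0.003 -0.003 0 0 -0.074 0" --pt "0 0 0 0 0 0 0" --pt "0 0 0 0 0 0 0"

```text
clock: 12.65
position: [627.6, 75.0, 152.3]
ee_rot: [-0.691, 0.723, 0.0, -0.001]
contact_force: [0.0, -0.3, -0.8]
gripper_width: 15.4
grasp_force: 58.5
```

```bash
python3 - <<'E'
from bench import vision,arm
from h import *
from scipy.spatial.transform import Rotation as Ro
im=[]
for n,(r0,r1,c0,c1) in(("side",(130,250,170,290)),("top",(100,240,190,330))):
    L=[vision.get_image(n) for _ in range(6)];d=dict(L[0]);z=np.stack([l["z_map"] for l in L]);d["z_map"]=np.nan_to_num(np.nanmedian(np.where(z>0,z,np.nan),0))
    im.append(cv2.resize(d["image"][r0:r1,c0:c1,::-1],(390,390),interpolation=cv2.INTER_CUBIC))
    if n=="side":
        W=cloud(d);s=arm.read_state();p=s["position"];q=W-p
        m=(abs(q[...,0])<20)&(q[...,1]>-75)&(q[...,1]<-14)&(q[...,2]>-25)&(q[...,2]<45)
        print("pager pts",m.sum(),np.percentile(W[m],[2,50,98],axis=0).round(1).tolist())
        h=(abs(W[...,0]-757)<10)&(W[...,1]>0)&(W[...,1]<54)&(W[...,2]>130)&(W[...,2]<195);print("scan face fit",np.polyfit(W[h][:,1]-27,W[h][:,0],1).round(3),h.sum(),np.percentile(W[h],[1,99],axis=0).round(0).tolist())
cv2.imwrite("pics/final.png",np.hstack(im))
M=Ro.from_quat(s["ee_rot"]).as_matrix();print(p.round(1),"tool y yaw",np.degrees(np.arctan2(M[1,1],M[0,1])).round(2),"tilt",M[:,2].round(4),s["joint_vel"].round(3),s["contact_force"].round(1),s["clock"])
E
```

```text
pager pts 39 [[619.4, 19.4, 142.0], [620.1, 28.5, 155.2], [625.4, 57.8, 177.3]]
scan face fit [2.90000e-02 7.56263e+02] 181 [[755.0, 4.0, 135.0], [761.0, 54.0, 195.0]]
[628.1  75.2 153.3] tool y yaw 177.34 tilt [ 2.e-04  1.e-04 -1.e+00] [-0.003  0.002  0.002 -0.001 -0.001 -0.002] [-0.5  0.5  0.1] 12.95<stdin>:6: RuntimeWarning: All-NaN slice encountered
```

View pics/final.png

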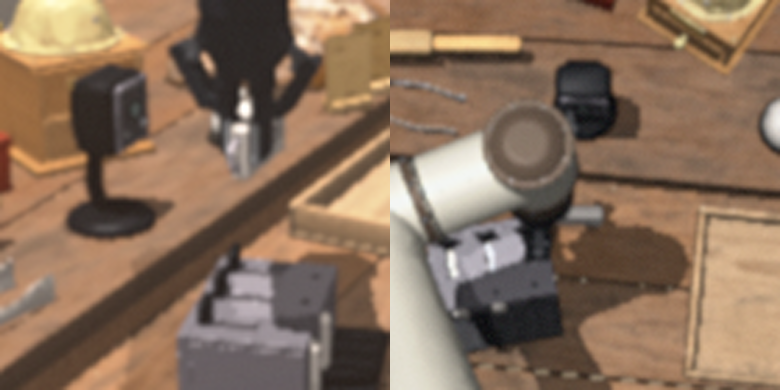

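The pager hangs upright under the gripper in front of the scanner: side crop (240,145), top crop (580,213). Its label face looks at the window, the tool yaw is -2.66°, and the arm is still.

```bash
python3 -c "
from bench import arm
print(arm.job_done())"
```

```text
the job is handed in; nothing more can be done
None
```

The pager with the wire eye was in the right bay: I pushed its slide to the stop, took it from the apron, and handed the job in with it held still and upright, its label facing the scanner window at about 12 cm by my measurements.

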